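# Set one layer of a kiln load

## Robot

A 6-joint arm with a two-finger parallel gripper is mounted at the origin on the work surface. World frame = base frame: x ahead of the robot, y to its left, z up, the work surface at z = 0. Lengths are in m, angles in degrees, forces in N, time in s.
With the tool pointing down it reaches from about 0.375 to 0.975 m from the base axis. Payload 3.8 kg.
Tool frame: the origin (TCP) lies at the very end of the fingers, on their centre line; the grasp point (between the pads) lies 19 mm behind it (hold_point_z is the distance from the TCP to the grasp point, in m); z points along the fingers, y is the line along which they close (so a half turn about z gives the same grasp; the last joint's range is limited). The gripper opens to 88 mm and grips with 3 to 60 N. Pads are 18 mm wide; open, the fingers measure 123 mm over their backs; the gripper's body (75 mm by 187 mm) begins 45 mm behind the grasp point.
Start: joints at [-70.182, 15.12, 91.902, -0, 72.978, -2.114], TCP at [0.252, -0.626, 0.239] pointing down, gripper open.
Joint ranges: [-150.88, 150.88], [-54.13, 125.18], [17.81, 147.31], [-75.09, 255.09], [0, 152.58], [-146.25, 146.25]. Speed limits (degrees/s): [147.25, 147.25, 180, 180, 180, 180].

## Interface

Orientations are given as a 3x3 rotation matrix whose columns are the frame's x, y, z axes.
In Python, from rig import * gives the robot as it stands. The module is installed in compiled form; this text tells all that it offers.
- The arm moves only by the tool servo_tool, never from a script. Its argument "moves" is a list of rows, each a list of 2 entries, a list of its own where there are three numbers: the shift along the world's x, y, z in mm, then the turn about the world's z in rad. A call has 1 to 5 rows; each row is the pose to reach, as a shift and turn from the pose commanded when the call began; what a row does not reach only later rows make up. A row lasts 1/10 s, in which the tool goes at most 50 mm and 8.59 degrees, less where a joint would pass 70% of its speed; a pose out of reach is approached as far as the arm can. A call with a gripper value outside its range is refused whole. "fingers" is the opening, from 0 (shut) to 1 (fully open), set as the call begins (left out, the last holds). The fingers move at their own pace and stop on an object; the grip force is fixed at half the most. Time passes only in rows, so rows that repeat a pose let the fingers close. It gives the time, the measured TCP pose, the force, the opening and the grip force at its end, in the units of the state.
- sense(): the state, without advancing time (a new reading comes with each control period).
- capture(name): name is "scene" or "side" or "wrist"; returns (picture, depth): 480x640x3 uint8, red, green, blue; 480x640 float32, m along the optical axis (not along the pixel's ray), 0 where there is no reading.
- get_calibration(name): a dict with "camera_matrix" (3x3 intrinsics, pixels), "view" (4x4, takes a point from world to camera coordinates). Camera axes: x right, y up, looking along -z (the intrinsics and any distortion apply to the point x, -y, -z); pixel columns grow to the right and rows downward; lengths in m; the calibration is good to about 2 mm. A picture is of the moment at which its call begins: read the wrist's pose just before it. get_calibration takes no time and is no camera call; for the wrist camera it gives the pose at the moment of the call.
- finish_job(): hands the job in; it is judged then, once.
Trained networks look in the newest picture that a camera, given by its name, has taken for a name from the list of things; names that differ only in an ending like _2 or _b are one class to them, and where a whole thing is asked for, a point or a joint stands for the part that bears it (a point fixed in the world has none). Each returns a list of dicts, best first, with "score" (0 to 1); they miss things now and then, are a little off and sometimes report something else, mostly with a low value. They report only what shows in the picture. A call takes as long as a camera call. They do not tell look-alikes from the thing itself.
- boxes_of(camera, target): "rect" ([left, top, right, bottom] in pixels, round what is visible of it).
- silhouettes(camera, target): "region" (480x640 bool, what is visible of it) and "rect" ([left, top, right, bottom] in pixels, round what is visible of it).
- spot_point(camera, target): "centre" ([column, row] in pixels: a listed point, or the origin of a listed thing).
The state is a dict: "time": time; "joint_positions": joint angles; "qd": joint speeds; "tau": joint torques, N m; "tcp_pos": TCP position; "eef_rot": TCP orientation; "contact_force": force on the tool from outside, world axes, zero at the start; "torque": the same for the moment, N m; "finger_gap": opening from 0.0 (shut) to 1.0 (fully open); "finger_force": force on a finger pad.
Only numpy, scipy, OpenCV 4.12 (cv2) and the standard library are available. Lean on these libraries where they do the work, as an engineer would, in place of code of your own. Each camera call takes 0.05 s, during which the arm holds its last target. There are 200 camera calls.

## Task

Set one layer for the kiln: stand the three straight-sided beakers without handles upright and centred on the clay discs of the lower kiln shelf, each on the disc of its own size (large on large, medium on medium, small on small). Then lay the loose kiln shelf on the four posts so that all four pins sit in its corner holes and it rests fully down on the posts. Set everything down gently without dropping it or knocking any pot over, and leave the handled mug and the wide bowl where they stand.

Things in the scene. Friction and masses are not known exactly. Their poses are not given: they have to be found in the camera images.
- beaker_large: iron-red glazed, straight-sided round beaker without a handle, open at the top, wall 4 mm, bare clay foot; stands upright on the bench; origin: centre of its underside, z up the beaker. The widest of the three: 66 mm outer diameter, 72 mm tall, foot 58 mm, about 170 g.
- beaker_medium: iron-red glazed, straight-sided round beaker without a handle, open at the top, wall 4 mm, bare clay foot; stands upright on the bench; origin: centre of its underside, z up the beaker. The middle one: 54 mm outer diameter, 67 mm tall, foot 44 mm, about 120 g.
- beaker_small: iron-red glazed, straight-sided round beaker without a handle, open at the top, wall 4 mm, bare clay foot; stands upright on the bench; origin: centre of its underside, z up the beaker. The narrowest: 42 mm outer diameter, 62 mm tall, foot 32 mm, about 80 g.
- disc_large: flat round disc of bare fired clay, 8 mm thick, fixed on top of the lower kiln shelf (its place in the row of three changes); origin: centre of its underside, which is on the shelf's top face, so its top is 8 mm above the origin. 80 mm diameter.
- disc_medium: flat round disc of bare fired clay, 8 mm thick, fixed on top of the lower kiln shelf (its place in the row of three changes); origin: centre of its underside, which is on the shelf's top face, so its top is 8 mm above the origin. 64 mm diameter.
- disc_small: flat round disc of bare fired clay, 8 mm thick, fixed on top of the lower kiln shelf (its place in the row of three changes); origin: centre of its underside, which is on the shelf's top face, so its top is 8 mm above the origin. 50 mm diameter.
- lower_shelf: fixed buff kiln shelf on the bench, left or right of the pots: plate 276 (x) x 140 (y) x 12 mm, discs along its long midline; clay posts 24 mm thick at x=+-122, y=+-55, tops 100 mm above the underside, each with a tapered pin 12 to 6 mm wide, 10 mm tall. Origin: centre of underside, x along the long side, z up. The loose shelf is home with its underside 100 mm above this origin
- upper_shelf: loose buff kiln shelf, 0.7 kg, flat on the bench across from the lower: 276 (x) x 140 (y) x 12 mm, 20 mm holes at x=+-122, y=+-55; in its middle two hand slots 40 (x) x 34 (y) mm centred at y=+-29, between them a bar 24 mm wide in y: lift it by this bar, a finger down in each slot, closing along y. Fits either way round. Origin: centre of underside, under the bar; x long side, z up
- mug: iron-red glazed mug with a side handle, 74 mm diameter, 80 mm tall; stands among the beakers, to be left alone. Origin: centre of the underside; handle on its +y side, reaching about 70 mm from the centre.
- bowl: iron-red glazed wide bowl, 100 mm rim diameter, 55 mm tall; stands among the beakers, to be left alone. Origin: centre of the underside.
Things that resemble listed ones, but are neither listed nor needed, are in the scene too. Leave any turquoise look-alike of the beaker_medium alone. Leave any white look-alike of the beaker_small alone.

How it is judged (in metres and radians):
On the way, in this order (a step that is already met when the one before it is completed fails the run):
1. all three beakers stand released and at rest, each centred on the disc of its own size (horizontal distance between beaker_large and disc_large below 0.01 m and z of beaker_large in the frame of disc_large between 0.005 and 0.011 m and angle between each of beaker_large, beaker_medium, beaker_small's own z axis and vertical below 0.06 rad and linear speed of each of beaker_large, beaker_medium, beaker_small below 0.02 m/s and horizontal distance between beaker_medium and disc_medium below 0.01 m and z of beaker_medium in the frame of disc_medium between 0.005 and 0.011 m and horizontal distance between beaker_small and disc_small below 0.01 m and z of beaker_small in the frame of disc_small between 0.005 and 0.011 m and contact force between each of beaker_large, beaker_medium, beaker_small and the fingers below 0.05 N), for 0.2 s.
2. the loose kiln shelf rests fully down on the four posts, pins in its corner holes (horizontal distance between upper_shelf and lower_shelf below 0.009 m and angle between the x axis of upper_shelf and the x axis of lower_shelf, either way round below 0.08 rad and z of upper_shelf in the frame of lower_shelf between 0.096 and 0.1035 m and angle between upper_shelf's own z axis and vertical below 0.03 rad and linear speed of upper_shelf below 0.02 m/s and contact force between upper_shelf and the fingers below 0.05 N), for 0.2 s.
At the end, for the whole second after the job is handed in: Each beaker upright, at rest, within 10 mm of the centre of the disc of its size; loose shelf level on the four posts, pins in its holes (centre within 9 mm, turned under 0.08 rad, underside 96 to 103.5 mm above the lower one's); all released; mug and bowl upright, within 25 mm of their start (all of step 1 and all of step 2 and distance of each of mug, bowl from where it was at the start of the episode below 0.025 m and angle between each of mug, bowl's own z axis and vertical below 0.1 rad); the robot touches nothing.
It fails at once if a pot is knocked over (tilted beyond 0.7 rad) (angle between any of beaker_large, beaker_medium, beaker_small, mug, bowl's own z axis and vertical above 0.7 rad).
It fails at once if the mug or the bowl is carried off or pushed more than 40 mm (distance of any of mug, bowl from where it was at the start of the episode above 0.04 m).
It fails at once if a beaker is dropped onto its disc (faster than 0.5 m/s within 40 mm above its place) ((horizontal distance between beaker_large and disc_large below 0.02 m and z of beaker_large in the frame of disc_large below 0.048 m and linear speed of beaker_large above 0.5 m/s) or (horizontal distance between beaker_medium and disc_medium below 0.02 m and z of beaker_medium in the frame of disc_medium below 0.048 m and linear speed of beaker_medium above 0.5 m/s) or (horizontal distance between beaker_small and disc_small below 0.02 m and z of beaker_small in the frame of disc_small below 0.048 m and linear speed of beaker_small above 0.5 m/s)).
It fails at once if the loose shelf is dropped onto the posts (faster than 0.4 m/s within 30 mm above its seat) (horizontal distance between upper_shelf and lower_shelf below 0.03 m and z of upper_shelf in the frame of lower_shelf between 0.09 and 0.13 m and linear speed of upper_shelf above 0.4 m/s).
It also fails if it takes over 128 s, if anything falls off the work surface, if the arm or the gripper's body presses on something with over 40 N, if the wrist force passes 120 N, or if a joint passes its speed limit or range.

## Working session

There is one attempt and no reset: what is moved stays moved. The work goes in short steps, Python scripts to look and compute and a tool call to move; the robot and the scene stay as the last step left them, time stands still between calls to the robot, and variables do not carry over. Pictures are saved under pics/ and viewed, at most 14 in all, crops included, and the job is handed in when it is done.

Besides the shell and the picture viewer there is one more tool, called by a JSON object that holds its "method" and its "body", one argument or row to a line. servo_tool: Moves the arm, as the interface text tells. Its arguments: {"type":"object","properties":{"moves":{"type":"array","items":{"type":"array"}},"fingers":{"type":"number"}},"required":["moves"]}

```bash
mkdir -p pics
cat > h.py <<'E'
import numpy as np, cv2
from rig import *
def cloud(cam, depth, cal=None):
    c=cal or get_calibration(cam); K=np.array(c["camera_matrix"]); V=np.array(c["view"])
    v,u=np.mgrid[0:480,0:640]
    x=(u-K[0,2])/K[0,0]*depth; y=(v-K[1,2])/K[1,1]*depth
    P=np.stack([x,-y,-depth,np.ones_like(depth)],-1)
    return (P@np.linalg.inv(V).T)[...,:3]
E
python3 - <<'E'
from h import *
s=sense(); print(s['time'],s['tcp_pos'],s['finger_gap'],s['contact_force'])
names="beaker_large beaker_medium beaker_small disc_large disc_medium disc_small lower_shelf upper_shelf mug bowl".split()
for cam in("scene","side"):
    p,d=capture(cam); cv2.imwrite(f"pics/{cam}0.png",p[...,::-1]); np.save(f"{cam}0.npy",d)
    P=cloud(cam,d); cal=get_calibration(cam); print(cam,np.round(np.linalg.inv(np.array(cal['view'])),3).tolist(), (d>0).mean())
    for n in names:
        for r in silhouettes(cam,n)[:4]:
            if r['score']<.2: continue
            m=r['region']&(d>0); Q=P[m]
            if len(Q)<20: continue
            zt=np.percentile(Q[:,2],97); T=Q[Q[:,2]>zt-.004]
            print(n,round(r['score'],2),np.round(r['rect']).astype(int).tolist(),'ztop',round(zt,4),'top ctr',np.round((T.min(0)+T.max(0))/2,4)[:2],'ext',np.round(np.ptp(T,axis=0),3)[:2],'rgb',np.median(p[m],0))
E
```

```text
0.0 [ 0.25185824 -0.6254716   0.23739841] 1.001156232553102 [0.29623583 0.13924794 0.97947539]
scene [[-0.73, -0.564, 0.386, 0.904], [0.684, -0.588, 0.433, 0.395], [-0.017, 0.58, 0.814, 0.839], [0.0, 0.0, 0.0, 1.0]] 0.9960579427083334
beaker_large 0.85 [347, 272, 390, 328] ztop 0.0733 top ctr [0.551  0.0866] ext [0.066 0.065] rgb [99. 47. 30.]
beaker_medium 0.91 [228, 252, 269, 300] ztop 0.0683 top ctr [ 0.6596 -0.0773] ext [0.053 0.054] rgb [108.  50.  32.]
beaker_medium 0.59 [166, 238, 202, 285] ztop 0.0684 top ctr [ 0.7173 -0.1773] ext [0.052 0.055] rgb [ 36.  118.  111.5]
beaker_small 0.92 [308, 160, 330, 199] ztop 0.0634 top ctr [ 0.4353 -0.1563] ext [0.04  0.043] rgb [167. 159. 146.]
beaker_small 0.83 [341, 190, 364, 226] ztop 0.0635 top ctr [ 0.432  -0.0657] ext [0.042 0.043] rgb [109.  54.  36.]
beaker_small 0.56 [371, 164, 398, 198] ztop 0.0634 top ctr [ 0.3413 -0.074 ] ext [0.042 0.041] rgb [159.  149.5 136.5]
disc_large 0.87 [214, 152, 255, 184] ztop 0.0231 top ctr [ 0.5132 -0.311 ] ext [0.078 0.079] rgb [166. 117.  83.]
disc_medium 0.66 [190, 182, 226, 204] ztop 0.0231 to
[... 1985 characters left out ...]
 rgb [166. 110.  74.]
disc_medium 0.78 [361, 168, 389, 184] ztop 0.0225 top ctr [ 0.5891 -0.2946] ext [0.066 0.066] rgb [148.5 103.   72. ]
disc_medium 0.56 [210, 207, 263, 252] ztop 0.057 top ctr [0.635  0.0819] ext [0.137 0.098] rgb [120.5  34.   15. ]
disc_small 0.45 [430, 190, 444, 204] ztop 0.0222 top ctr [ 0.4332 -0.315 ] ext [0.041 0.051] rgb [165. 110.  74.]
lower_shelf 0.63 [339, 126, 476, 224] ztop 0.1009 top ctr [ 0.5119 -0.3064] ext [0.28  0.161] rgb [172. 146. 115.]
upper_shelf 0.86 [82, 282, 272, 408] ztop 0.0152 top ctr [0.535  0.3129] ext [0.296 0.185] rgb [218. 195. 157.]
mug 0.62 [283, 241, 337, 302] ztop 0.0809 top ctr [0.4456 0.0829] ext [0.073 0.073] rgb [112.  31.  14.]
```

```bash
cat > m.py <<'E'
from h import *
from scipy.optimize import least_squares
def circ(Q):
    hull=cv2.convexHull(Q[:,:2].astype(np.float32)*1000)[:,0]
    (c,r)=cv2.minEnclosingCircle(hull); return np.round(c,1),round(r,1)
E
python3 - <<'E'
from m import *
ref={}
for cam in("scene","side"):
    d=np.load(f"{cam}0.npy"); P=cloud(cam,d).reshape(-1,3)
    def near(c,r,z0,z1): return P[(np.hypot(*(P[:,:2]-c).T)<r)&(P[:,2]>z0)&(P[:,2]<z1)]
    print(cam)
    for n,c,r,z in(("L",(.55,.086),.045,.0725),("M",(.659,-.078),.036,.0675),("S",(.431,-.066),.03,.0625)):
        Q=near(c,r,z-.004,z+.004); print(n,circ(Q),len(Q),np.median(Q[:,2]))
    for n,c,r in(("dL",(.512,-.312),.048),("dM",(.589,-.294),.04),("dS",(.432,-.316),.033)):
        Q=near(c,r,.0175,.028); print(n,circ(Q),len(Q),np.median(Q[:,2]))
    Q=near((.512,-.307),.2,.093,.104)   # post tops
    rc=cv2.minAreaRect(Q[:,:2].astype(np.float32)*1000); print('posts',rc,np.median(Q[:,2]))
    lab={}
    box=cv2.boxPoints(rc)
    for b in box:
        k=np.hypot(*(Q[:,:2]*1000-b).T)<30; print('  post',np.round(np.median(Q[k],0)*1000,1),k.sum())
    Q=near((.536,.311),.175,.006,.02); rc=cv2.minAreaRect(Q[:,:2].astype(np.float32)*1000); print('upper',rc,np.median(Q[:,2]))
    # slots: points at z<4mm near centre
    Q=near((.536,.311),.07,-.01,.005); print('slots',circ(Q),len(Q),np.median(Q,0),cv2.minAreaRect(Q[:,:2].astype(np.float32)*1000))
    Q=near((.536,.311),.4,-.01,.3); print('bench z',np.median(Q[Q[:,2]<.006][:,2]))
a=cv2.imread("pics/scene0.png"); cv2.imwrite("pics/sceneb.png",cv2.resize(a[70:480,120:600],None,fx=1.45,fy=1.45))
E
```

```text
scene
L (array([550.1,  87.3]), 34.0) 337 0.07179861804415166
M (array([659.4, -77.2]), 27.7) 253 0.06685039252068758
S (array([432.8, -65.8]), 22.3) 165 0.061598374108462695
dL (array([ 512.8, -312.7]), 41.9) 942 0.020433529468348588
dM (array([ 585.6, -294.1]), 36.3) 414 0.020251422413923525
dS (array([ 431.8, -316.3]), 25.7) 342 0.020313433676286907
posts ((512.7766723632812, -307.50634765625), (270.72576904296875, 135.2516326904297), 7.769663333892822) 0.0996972292395586
  post [ 388.9 -265.    99.8] 93
  post [ 402.7 -374.4   99.7] 80
  post [ 644.1 -341.5   99.8] 107
  post [ 629.7 -232.8   99.7] 119
upper ((543.4749145507812, 273.026611328125), (277.99951171875, 223.81434631347656), 9.890281677246094) 0.012342309118204775
slots (array([535.5, 301.3]), 60.8) 1117 [0.53315582 0.32527827 0.00054177] ((535.623779296875, 300.4690246582031), (37.64275360107422, 119.0479507446289), 9.908809661865234)
bench z 0.000399681628072468
side
L (array([550.1,  85.3]), 34.6) 257 0.07195963622269463
M (array([659.9, -79.2]), 29.3) 151 0.06650130391914144
S (array([431. , -66.9]), 22.4) 145 0.061699665230982026
dL (array([ 514.1, -310.2]), 44.4) 497 0.020503282553174018
dM (array([ 589. , -294.2]), 33.4) 307 0.020670930305363155
dS (array([ 434.7, -316.3]), 27.2) 160 0.020397391014847555
posts ((511.2430114746094, -307.1120910644531), (267.1729736328125, 132.46522521972656), 7.3826799392700195) 0.09950488276940794
  post [ 380.8 -265.2   99.8] 80
  post [ 395.1 -374.4   99.5] 62
  post [ 637. -342.   99.] 56
  post [ 621.6 -233.6   99.8] 61
upper ((536.121826171875, 312.9061279296875), (280.0877990722656, 142.92327880859375), 9.728233337402344) 0.01324544078629325
slots (array([541.1, 310. ]), 46.5) 559 [0.54251915 0.32648296 0.00150177] ((542.0978393554688, 310.25982666015625), (33.18870162963867, 87.75353240966797), 10.012028694152832)
bench z 0.0012787324784504506
```

View pics/scene0.png

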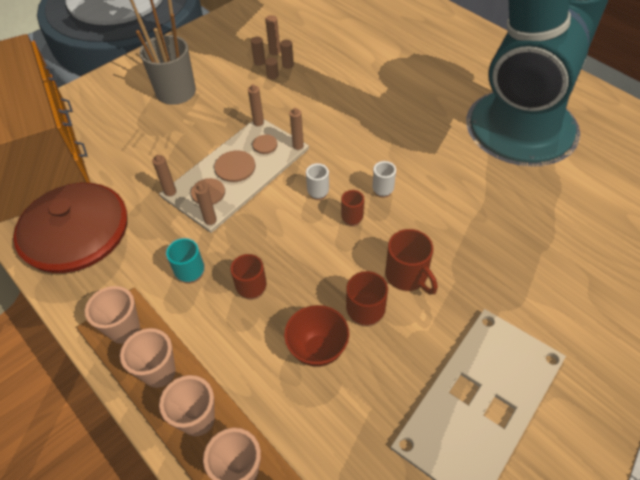

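View pics/sceneb.png

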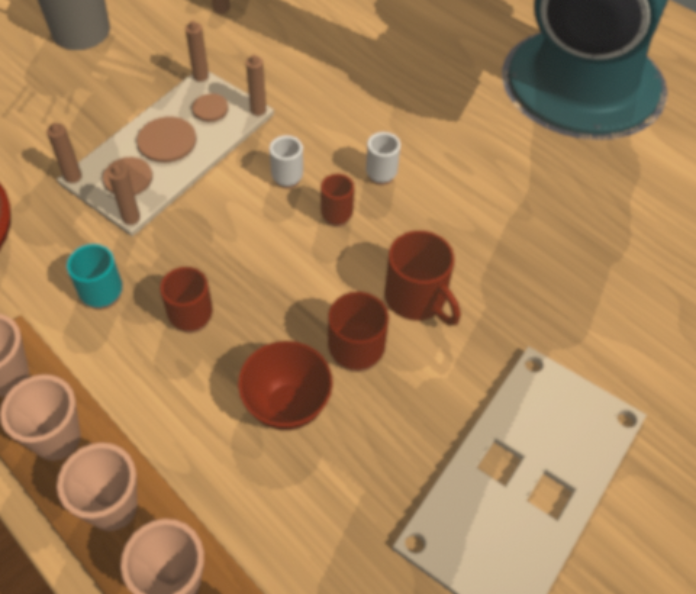

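Candidates: medium red (248,276) vs turquoise (185,260); small red (352,207) vs white (317,180), (384,178). The iron-red, handle-less ones fit the description. Large is (366,297), the mug with the handle (410,258) and the bowl (317,336) stay; the crop confirms it. Next I check the wrist-camera geometry for a closer look.

Run:
```python
from h import *
s=sense(); print(np.round(s['eef_rot'],3).tolist(),s['tcp_pos'])
c=get_calibration("wrist"); W=np.linalg.inv(np.array(c['view'])); print(np.round(W,3).tolist(),np.round(c['camera_matrix'],1).tolist())
```

```text
[[0.928, 0.374, -0.0], [0.374, -0.928, 0.0], [-0.0, -0.0, -1.0]] [ 0.25208147 -0.62613124  0.2386703 ]
[[0.374, 0.886, 0.274, 0.324], [-0.927, 0.357, 0.111, -0.598], [0.001, -0.296, 0.955, 0.383], [0.0, 0.0, 0.0, 1.0]] [[386.3, 0.0, 317.5], [0.0, 386.3, 241.2], [0.0, 0.0, 1.0]]
```

{"method": "servo_tool", "body": {
  "moves": [
    [[50,50,30],0],
    [[100,100,60],0],
    [[150,150,80],0],
    [[200,200,80],0],
    [[200,250,80],0]
  ]
}}

```text
time: 1.6
tcp_pos: [0.4121, -0.449, 0.3097]
eef_rot: [[0.928, 0.373, 0.002], [0.373, -0.928, -0.002], [0.001, 0.002, -1.0]]
contact_force: [0.7, 0.1, 0.8]
finger_gap: 1.0
finger_force: 0.0
```

{"method": "servo_tool", "body": {
  "moves": [
    [[50,38,0],-0.125],
    [[98,76,0],-0.25],
    [[98,76,0],-0.25],
    [[98,76,0],-0.25]
  ]
}}

```text
time: 2.0
tcp_pos: [0.5106, -0.3711, 0.3084]
eef_rot: [[0.991, 0.137, 0.001], [0.137, -0.991, 0.001], [0.001, -0.001, -1.0]]
contact_force: [-0.9, -0.7, 0.9]
finger_gap: 1.002
finger_force: 0.0
```

```bash
cat > w.py <<'E'
from m import *
def fitc(uv):  # circle fit, robust
    f=lambda p:np.hypot(uv[:,0]-p[0],uv[:,1]-p[1])-p[2]
    c=uv.mean(0); r=least_squares(f,[*c,30],loss='soft_l1'); return np.round(r.x,1)
def look(name):
    s=sense(); cal=get_calibration("wrist"); p,d=capture("wrist")
    cv2.imwrite(f"pics/{name}.png",p[...,::-1]); P=cloud("wrist",d,cal)
    print(s['time'],'tcp',np.round(s['tcp_pos'],4),'rot y',np.round(s['eef_rot'][:,1] if hasattr(s['eef_rot'],'shape') else s['eef_rot'],3))
    return p,d,P
def edge(m,P):  # boundary points of mask in world mm
    cs,_=cv2.findContours(m.astype(np.uint8),cv2.RETR_EXTERNAL,cv2.CHAIN_APPROX_NONE)
    c=max(cs,key=len)[:,0]; return P[c[:,1],c[:,0],:2]*1000
def top(P,c,r,z0,z1): return (np.hypot(P[...,0]-c[0],P[...,1]-c[1])<r)&(P[...,2]>z0)&(P[...,2]<z1)
E
python3 - <<'E'
from w import *
p,d,P=look("w1")
for n,c,r in(("dL",(.512,-.312),.048),("dM",(.589,-.294),.041),("dS",(.432,-.316),.033)):
    m=top(P,c,r,.0165,.026); print(n,m.sum(),fitc(edge(m,P)),np.median(P[m],0),circ(P[m]))
Q=P[top(P,(.512,-.307),.2,.095,.104)]
box=cv2.boxPoints(cv2.minAreaRect(Q[:,:2].astype(np.float32)*1000)); cs=[]
for b in box:
    k=np.hypot(*(Q[:,:2]*1000-b).T)<30
    if k.sum(): 
        (c,rr)=cv2.minEnclosingCircle((Q[k,:2]*1000).astype(np.float32)); print(' post',np.round(c,1),round(rr,1),np.median(Q[k],0),k.sum())
m=top(P,(.512,-.307),.17,.008,.0165); print('plate',cv2.minAreaRect((P[m][:,:2]*1000).astype(np.float32)),np.median(P[m][:,2]))
for n in("disc_large","disc_medium","disc_small"):
    for r in silhouettes("wrist",n)[:2]:
        m=r['region']; print(n,r['score'],fitc(edge(m,P)),np.median(P[m],0))
E
```

```text
2.0 tcp [ 0.5106 -0.3711  0.3084] rot y [ 0.137 -0.991 -0.001]
dL 3835 [ 512.5 -314.1   39.1] [ 0.51343305 -0.31387853  0.01830808] (array([ 516.2, -312.5]), 43.9)
dM 2893 [ 590.  -296.4   31.2] [ 0.59051207 -0.2965877   0.01832136] (array([ 585.1, -296.8]), 36.4)
dS 1278 [ 432.1 -319.4   24.1] [ 0.43270626 -0.3195258   0.01822996] (array([ 432. , -319.3]), 25.1)
 post [ 386.7 -280.5] 7.8 [ 0.38718218 -0.28205474  0.09758815] 42
 post [ 399.5 -381.3] 12.0 [ 0.40289709 -0.38049951  0.09830151] 325
 post [ 640.9 -349.3] 12.0 [ 0.64003298 -0.3492813   0.09840936] 552
 post [ 626.5 -240.4] 12.0 [ 0.62596525 -0.24269274  0.09840295] 577
plate ((506.75885009765625, -262.5628967285156), (275.1269226074219, 237.11676025390625), 7.51059627532959) 0.010333562269210173
disc_large 0.63 [ 512.8 -314.1   39.2] [ 0.51422101 -0.31440093  0.01828742]
disc_medium 0.68 [ 590.  -296.5   31. ] [ 0.59060474 -0.29654777  0.01830806]
disc_small 0.73 [ 432.3 -319.4   24.4] [ 0.433327   -0.31967488  0.01816637]
```

View pics/w1.png

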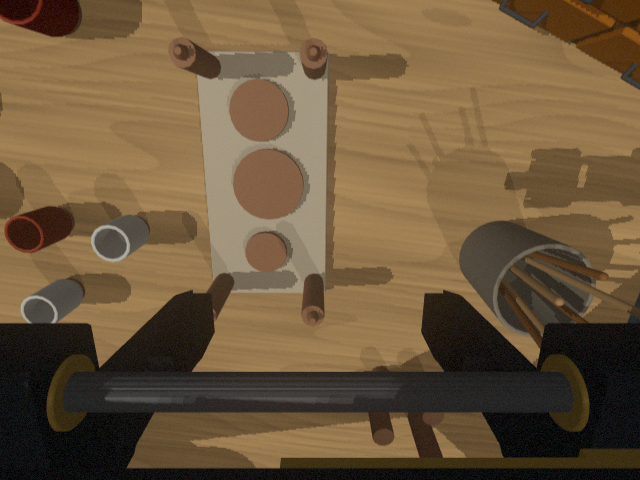

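Wrist view: large disc (268,184), medium (259,110), small (266,251). Positions agree across the three cameras within 3 mm. I'll start with the small beaker.

{"method": "servo_tool", "body": {
  "moves": [
    [[-16,45,-20],0],
    [[-32,90,-40],0],
    [[-48,135,-60],0],
    [[-64,180,-80],0],
    [[-79,225,-100],0]
  ],
  "fingers": 0.7
}}

```text
time: 2.7
tcp_pos: [0.4301, -0.156, 0.2112]
eef_rot: [[0.992, 0.129, 0.001], [0.129, -0.992, -0.0], [0.001, 0.0, -1.0]]
contact_force: [0.8, 0.1, -0.4]
finger_gap: 0.705
finger_force: 0.0
```

{"method": "servo_tool", "body": {
  "moves": [
    [[0,0,0],0],
    [[0,0,0],0],
    [[0,0,0],0]
  ]
}}

```text
time: 3.0
tcp_pos: [0.4326, -0.1579, 0.2131]
eef_rot: [[0.991, 0.131, 0.003], [0.131, -0.991, -0.002], [0.002, 0.002, -1.0]]
contact_force: [1.0, -0.9, -0.0]
finger_gap: 0.699
finger_force: 0.0
```

{"method": "servo_tool", "body": {
  "moves": [
    [[0,45,0],0],
    [[0,91,0],0],
    [[0,91,0],0],
    [[0,91,0],0],
    [[0,91,0],0]
  ]
}}

```text
time: 3.5
tcp_pos: [0.4327, -0.0668, 0.2126]
eef_rot: [[0.991, 0.131, 0.001], [0.131, -0.991, -0.001], [0.001, 0.001, -1.0]]
contact_force: [-0.6, -1.2, -0.1]
finger_gap: 0.698
finger_force: 0.0
```

Run:
```python
from w import *
p,d,P=look("w2")
for n,c,r,z in(("L",(.55,.086),.045,.072),("M",(.6595,-.0785),.036,.067),("S",(.432,-.0665),.03,.062)):
    m=top(P,c,r,z-.006,z+.003)
    if m.sum()>50: print(n,m.sum(),fitc(edge(m,P)),np.median(P[m],0),circ(P[m]))
```

```text
3.5 tcp [ 0.4327 -0.0668  0.2126] rot y [ 0.131 -0.991  0.001]
L 1636 [549.4  83.6  30.7] [0.53901625 0.08093494 0.0698271 ] (array([550. ,  84.2]), 33.2)
S 792 [432.4 -67.9  20.3] [ 0.43284223 -0.06782628  0.05997634] (array([432.3, -67.8]), 20.9)
```

{"method": "servo_tool", "body": {
  "moves": [
    [[0,0,-45],0],
    [[0,0,-90],0],
    [[0,0,-130],0],
    [[0,0,-160],0],
    [[0,0,-177],0]
  ]
}}

```text
time: 4.05
tcp_pos: [0.4297, -0.0663, 0.032]
eef_rot: [[0.992, 0.13, -0.004], [0.13, -0.992, 0.001], [-0.004, -0.001, -1.0]]
contact_force: [-0.1, 0.1, -0.4]
finger_gap: 0.693
finger_force: 0.0
```

{"method": "servo_tool", "body": {
  "moves": [
    [[0,0,0],0],
    [[0,0,0],0],
    [[0,0,0],0],
    [[0,0,0],0],
    [[0,0,0],0]
  ],
  "fingers": 0.3
}}

```text
time: 4.55
tcp_pos: [0.4326, -0.0655, 0.0359]
eef_rot: [[0.991, 0.132, 0.002], [0.132, -0.991, -0.001], [0.002, 0.001, -1.0]]
contact_force: [-0.3, -1.6, 2.2]
finger_gap: 0.468
finger_force: 30.0
```

{"method": "servo_tool", "body": {
  "moves": [
    [[0,0,20],0],
    [[0,0,60],0],
    [[0,0,110],0],
    [[0,0,150],0],
    [[0,-30,150],0]
  ]
}}

```text
time: 5.05
tcp_pos: [0.4363, -0.0946, 0.1923]
eef_rot: [[0.991, 0.136, 0.013], [0.136, -0.991, -0.002], [0.013, 0.004, -1.0]]
contact_force: [0.7, -0.5, -0.6]
finger_gap: 0.469
finger_force: 30.0
```

{"method": "servo_tool", "body": {
  "moves": [
    [[0,-45,0],0],
    [[0,-90,0],0],
    [[0,-135,0],0],
    [[0,-180,0],0],
    [[0,-210,0],0]
  ]
}}

```text
time: 5.55
tcp_pos: [0.4315, -0.308, 0.1855]
eef_rot: [[0.991, 0.131, 0.001], [0.131, -0.991, -0.002], [0.001, 0.002, -1.0]]
contact_force: [0.6, -0.0, -0.6]
finger_gap: 0.463
finger_force: 30.0
```

{"method": "servo_tool", "body": {
  "moves": [
    [[0,-11,0],0],
    [[0,-11,0],0],
    [[0,-11,0],0],
    [[0,-11,0],0]
  ]
}}

```text
time: 5.95
tcp_pos: [0.4316, -0.3146, 0.1847]
eef_rot: [[0.991, 0.134, -0.0], [0.134, -0.991, 0.001], [-0.0, -0.001, -1.0]]
contact_force: [-1.1, -0.6, -1.6]
finger_gap: 0.465
finger_force: 30.0
```

{"method": "servo_tool", "body": {
  "moves": [
    [[0,-1,-35],0],
    [[0,-1,-70],0],
    [[0,-1,-100],0],
    [[0,-1,-115],0],
    [[0,-1,-120],0]
  ]
}}

```text
time: 6.45
tcp_pos: [0.4307, -0.3152, 0.063]
eef_rot: [[0.991, 0.134, -0.003], [0.134, -0.991, 0.002], [-0.002, -0.003, -1.0]]
contact_force: [-1.0, -0.4, -1.1]
finger_gap: 0.468
finger_force: 30.0
```

{"method": "servo_tool", "body": {
  "moves": [
    [[0,0,0],0],
    [[0,0,-1],0],
    [[0,0,-2],0],
    [[0,0,-3],0],
    [[0,0,-4],0]
  ]
}}

```text
time: 6.95
tcp_pos: [0.4321, -0.3176, 0.0615]
eef_rot: [[0.991, 0.132, 0.001], [0.132, -0.991, -0.001], [0.001, 0.001, -1.0]]
contact_force: [-0.4, 0.9, -0.3]
finger_gap: 0.467
finger_force: 30.0
```

{"method": "servo_tool", "body": {
  "moves": [
    [[0,0,-1],0],
    [[0,0,-2],0],
    [[0,0,-3],0],
    [[0,0,-3],0]
  ]
}}

```text
time: 7.35
tcp_pos: [0.4315, -0.3171, 0.0575]
eef_rot: [[0.991, 0.132, -0.0], [0.132, -0.991, 0.0], [-0.0, -0.0, -1.0]]
contact_force: [-0.5, 0.0, -1.2]
finger_gap: 0.468
finger_force: 30.0
```

{"method": "servo_tool", "body": {
  "moves": [
    [[0,0,-1],0],
    [[0,0,-1],0],
    [[0,0,-2],0],
    [[0,0,-2],0]
  ]
}}

```text
time: 7.75
tcp_pos: [0.4318, -0.3172, 0.0559]
eef_rot: [[0.991, 0.132, 0.0], [0.132, -0.991, -0.0], [0.0, 0.0, -1.0]]
contact_force: [0.0, 0.0, 1.0]
finger_gap: 0.468
finger_force: 30.0
```

{"method": "servo_tool", "body": {
  "moves": [
    [[0,0,-1],0],
    [[0,0,-1],0]
  ]
}}

```text
time: 7.95
tcp_pos: [0.4319, -0.3173, 0.0558]
eef_rot: [[0.991, 0.132, 0.0], [0.132, -0.991, -0.0], [0.0, 0.0, -1.0]]
contact_force: [-2.1, 2.0, 6.5]
finger_gap: 0.47
finger_force: 29.9
```

{"method": "servo_tool", "body": {
  "moves": [
    [[0,0,0],0],
    [[0,0,0],0],
    [[0,0,0],0],
    [[0,0,0],0]
  ],
  "fingers": 0.75
}}

```text
time: 8.35
tcp_pos: [0.4315, -0.3171, 0.0546]
eef_rot: [[0.991, 0.132, -0.0], [0.132, -0.991, 0.0], [-0.0, -0.0, -1.0]]
contact_force: [0.5, 0.5, -0.5]
finger_gap: 0.751
finger_force: 0.0
```

{"method": "servo_tool", "body": {
  "moves": [
    [[0,0,20],0],
    [[0,0,60],0],
    [[0,0,105],0],
    [[0,0,150],0],
    [[0,0,170],0]
  ]
}}

```text
time: 8.85
tcp_pos: [0.4335, -0.3186, 0.2298]
eef_rot: [[0.991, 0.132, 0.006], [0.132, -0.991, -0.005], [0.005, 0.005, -1.0]]
contact_force: [0.8, -1.1, 0.5]
finger_gap: 0.752
finger_force: 0.0
```

{"method": "servo_tool", "body": {
  "moves": [
    [[0,0,0],0],
    [[0,0,0],0],
    [[0,0,0],0],
    [[0,0,0],0]
  ]
}}

```text
time: 9.25
tcp_pos: [0.4305, -0.3162, 0.2222]
eef_rot: [[0.991, 0.132, -0.003], [0.132, -0.991, 0.003], [-0.003, -0.003, -1.0]]
contact_force: [0.4, -0.1, -0.0]
finger_gap: 0.746
finger_force: 0.0
```

```bash
cat > chk.py <<'E'
from w import *
import sys
p,d,P=look(sys.argv[1])
D={"S":((.4323,-.3195),.062+.02,.026),"L":((.5125,-.3141),.072+.02,.040),"M":((.590,-.2964),.067+.02,.033)}
for n,(c,z,r) in D.items():
    m=top(P,c,r,z-.007,z+.003)
    if m.sum()>50: print(n,m.sum(),fitc(edge(m,P)),'disc(wrist frame)',c,np.median(P[m],0),circ(P[m]))
for n,c,r in(("dL",(.512,-.312),.048),("dM",(.589,-.294),.041),("dS",(.432,-.316),.033)):
    m=top(P,c,r,.0165,.026)
    if m.sum()>50: print(n,m.sum(),fitc(edge(m,P)),np.median(P[m],0))
E
python3 chk.py w3
```

```text
9.25 tcp [ 0.4305 -0.3162  0.2222] rot y [ 0.132 -0.991 -0.003]
S 869 [ 431.2 -318.2   20.3] disc(wrist frame) (0.4323, -0.3195) [ 0.43131279 -0.31834722  0.07998071] (array([ 431.1, -318.2]), 20.8)
dL 7016 [ 512.4 -313.8   39.3] [ 0.51372073 -0.31375845  0.01836758]
dM 3613 [ 583.3 -297.1   26.8] [ 0.58157485 -0.2979532   0.01837496]
dS 977 [ 431.4 -319.2   23.6] [ 0.43548566 -0.31903972  0.01922389]
```

{"method": "servo_tool", "body": {
  "moves": [
    [[32,32,0],0],
    [[64,64,0],0],
    [[96,96,0],0],
    [[128,128,0],0],
    [[160,160,0],0]
  ],
  "fingers": 0.85
}}

```text
time: 9.8
tcp_pos: [0.5922, -0.1556, 0.2234]
eef_rot: [[0.991, 0.132, -0.002], [0.132, -0.991, 0.0], [-0.002, -0.001, -1.0]]
contact_force: [0.9, -1.3, 0.2]
finger_gap: 0.85
finger_force: 0.0
```

{"method": "servo_tool", "body": {
  "moves": [
    [[30,32,0],0],
    [[60,64,0],0],
    [[68,78,0],0],
    [[68,78,0],0],
    [[68,78,0],0]
  ]
}}

```text
time: 10.3
tcp_pos: [0.6586, -0.0796, 0.2237]
eef_rot: [[0.991, 0.133, -0.002], [0.133, -0.991, -0.001], [-0.002, 0.0, -1.0]]
contact_force: [-0.2, -0.2, 0.4]
finger_gap: 0.846
finger_force: 0.0
```

{"method": "servo_tool", "body": {
  "moves": [
    [[0,0,0],0],
    [[0,0,0],0],
    [[0,0,0],0]
  ]
}}

```text
time: 10.6
tcp_pos: [0.6591, -0.0804, 0.2251]
eef_rot: [[0.991, 0.131, 0.0], [0.131, -0.991, -0.0], [0.0, 0.0, -1.0]]
contact_force: [-0.1, -0.6, 0.3]
finger_gap: 0.849
finger_force: 0.0
```

Run:
```python
from w import *
p,d,P=look("w4")
for n,c,r,z in(("L",(.55,.086),.045,.072),("M",(.6595,-.0785),.036,.067)):
    m=top(P,c,r,z-.006,z+.003)
    if m.sum()>50: print(n,m.sum(),fitc(edge(m,P)),np.median(P[m],0),circ(P[m]))
```

```text
10.6 tcp [ 0.6591 -0.0804  0.2251] rot y [ 0.131 -0.991  0.   ]
L 926 [550.9  83.6  30.9] [0.5643886  0.07245754 0.06966557] (array([550.8,  84.1]), 33.3)
M 1007 [660.  -79.8  26.3] [ 0.66016782 -0.07997392  0.0650046 ] (array([659.7, -79.8]), 27.0)
```

{"method": "servo_tool", "body": {
  "moves": [
    [[1,1,-45],0],
    [[1,1,-90],0],
    [[1,1,-130],0],
    [[1,1,-165],0],
    [[1,1,-185],0]
  ]
}}

```text
time: 11.15
tcp_pos: [0.658, -0.0783, 0.0361]
eef_rot: [[0.991, 0.132, -0.005], [0.132, -0.991, 0.001], [-0.005, -0.001, -1.0]]
contact_force: [0.2, -0.1, -0.6]
finger_gap: 0.848
finger_force: 0.0
```

{"method": "servo_tool", "body": {
  "moves": [
    [[0,0,0],0],
    [[0,0,0],0],
    [[0,0,0],0],
    [[0,0,0],0],
    [[0,0,0],0]
  ],
  "fingers": 0.4
}}

```text
time: 11.65
tcp_pos: [0.6621, -0.0785, 0.0418]
eef_rot: [[0.991, 0.132, 0.003], [0.132, -0.991, -0.001], [0.003, 0.001, -1.0]]
contact_force: [0.2, 0.5, 1.8]
finger_gap: 0.604
finger_force: 30.0
```

{"method": "servo_tool", "body": {
  "moves": [
    [[0,0,0],0],
    [[0,0,0],0]
  ]
}}

```text
time: 11.85
tcp_pos: [0.6621, -0.0785, 0.0418]
eef_rot: [[0.991, 0.132, 0.003], [0.132, -0.991, -0.001], [0.003, 0.001, -1.0]]
contact_force: [-0.3, -0.1, 6.1]
finger_gap: 0.604
finger_force: 30.0
```

{"method": "servo_tool", "body": {
  "moves": [
    [[0,0,20],0],
    [[0,0,60],0],
    [[0,0,110],0],
    [[0,0,150],0],
    [[0,0,150],0]
  ]
}}

```text
time: 12.35
tcp_pos: [0.6651, -0.0787, 0.1982]
eef_rot: [[0.991, 0.132, 0.013], [0.133, -0.991, -0.002], [0.013, 0.004, -1.0]]
contact_force: [0.9, 0.0, -0.5]
finger_gap: 0.607
finger_force: 30.0
```

{"method": "servo_tool", "body": {
  "moves": [
    [[-15,-43,0],0],
    [[-29,-86,0],0],
    [[-43,-130,0],0],
    [[-57,-173,0],0],
    [[-65,-200,0],0]
  ]
}}

```text
time: 12.85
tcp_pos: [0.5933, -0.2804, 0.1878]
eef_rot: [[0.991, 0.131, -0.003], [0.131, -0.991, 0.001], [-0.003, -0.001, -1.0]]
contact_force: [0.3, 0.6, -0.9]
finger_gap: 0.603
finger_force: 30.0
```

{"method": "servo_tool", "body": {
  "moves": [
    [[-5,-17,0],0],
    [[-5,-17,0],0],
    [[-5,-17,0],0],
    [[-5,-17,0],0],
    [[-5,-17,0],0]
  ]
}}

```text
time: 13.35
tcp_pos: [0.5912, -0.2936, 0.1896]
eef_rot: [[0.991, 0.134, -0.0], [0.134, -0.991, 0.0], [0.0, -0.0, -1.0]]
contact_force: [0.1, -0.2, -1.6]
finger_gap: 0.606
finger_force: 30.0
```

{"method": "servo_tool", "body": {
  "moves": [
    [[0,0,-35],0],
    [[0,0,-70],0],
    [[0,0,-100],0],
    [[0,0,-115],0],
    [[0,0,-120],0]
  ]
}}

```text
time: 13.85
tcp_pos: [0.5897, -0.2936, 0.0676]
eef_rot: [[0.991, 0.133, -0.003], [0.134, -0.991, 0.002], [-0.003, -0.002, -1.0]]
contact_force: [0.5, -0.5, -1.4]
finger_gap: 0.607
finger_force: 30.0
```

{"method": "servo_tool", "body": {
  "moves": [
    [[0,0,0],0],
    [[0,0,0],0],
    [[0,0,0],0],
    [[0,0,0],0]
  ]
}}

```text
time: 14.25
tcp_pos: [0.5917, -0.2957, 0.0715]
eef_rot: [[0.991, 0.132, 0.002], [0.132, -0.991, -0.001], [0.002, 0.002, -1.0]]
contact_force: [0.3, 0.1, -1.8]
finger_gap: 0.605
finger_force: 30.0
```

{"method": "servo_tool", "body": {
  "moves": [
    [[0,0,-2],0],
    [[0,0,-4],0],
    [[0,0,-6],0],
    [[0,0,-7],0],
    [[0,0,-7],0]
  ]
}}

```text
time: 14.75
tcp_pos: [0.5904, -0.295, 0.0623]
eef_rot: [[0.991, 0.132, -0.001], [0.132, -0.991, 0.0], [-0.001, -0.0, -1.0]]
contact_force: [-0.7, 0.1, -0.9]
finger_gap: 0.605
finger_force: 30.0
```

{"method": "servo_tool", "body": {
  "moves": [
    [[0,0,-1],0],
    [[0,0,-1],0],
    [[0,0,-2],0],
    [[0,0,-2],0]
  ]
}}

```text
time: 15.15
tcp_pos: [0.5908, -0.2952, 0.0618]
eef_rot: [[0.991, 0.132, 0.0], [0.132, -0.991, -0.0], [0.0, 0.0, -1.0]]
contact_force: [-1.9, 1.1, 4.3]
finger_gap: 0.604
finger_force: 30.0
```

{"method": "servo_tool", "body": {
  "moves": [
    [[0,0,0],0],
    [[0,0,0],0],
    [[0,0,0],0],
    [[0,0,0],0]
  ],
  "fingers": 0.9
}}

```text
time: 15.55
tcp_pos: [0.5906, -0.2951, 0.0605]
eef_rot: [[0.991, 0.132, -0.0], [0.132, -0.991, 0.0], [-0.0, -0.0, -1.0]]
contact_force: [-0.7, -0.1, 0.7]
finger_gap: 0.897
finger_force: 0.0
```

{"method": "servo_tool", "body": {
  "moves": [
    [[0,0,20],0],
    [[0,0,60],0],
    [[0,0,105],0],
    [[0,0,150],0],
    [[0,0,170],0]
  ]
}}

```text
time: 16.05
tcp_pos: [0.5928, -0.2963, 0.2366]
eef_rot: [[0.991, 0.132, 0.007], [0.132, -0.991, -0.004], [0.006, 0.005, -1.0]]
contact_force: [0.3, -1.2, 0.3]
finger_gap: 0.899
finger_force: 0.0
```

{"method": "servo_tool", "body": {
  "moves": [
    [[0,0,0],0],
    [[0,0,0],0],
    [[0,0,0],0],
    [[0,0,0],0]
  ],
  "fingers": 1.0
}}

```text
time: 16.45
tcp_pos: [0.5894, -0.2944, 0.2278]
eef_rot: [[0.991, 0.132, -0.004], [0.132, -0.991, 0.002], [-0.004, -0.003, -1.0]]
contact_force: [0.8, -0.2, -0.0]
finger_gap: 0.999
finger_force: 0.0
```

```bash
python3 chk.py w5
```

```text
16.45 tcp [ 0.5894 -0.2944  0.2278] rot y [ 0.132 -0.991 -0.003]
M 1171 [ 588.5 -296.    26.3] disc(wrist frame) (0.59, -0.2964) [ 0.58774797 -0.29609679  0.08489191] (array([ 588.3, -296.2]), 26.9)
dL 4200 [ 511.8 -314.1   38.7] [ 0.51149443 -0.31554496  0.01823176]
dM 1855 [ 589.8 -296.3   30.4] [ 0.59267476 -0.29595832  0.02353024]
dS 597 [ 432.4 -319.3   23.3] [ 0.44577733 -0.31798466  0.0182232 ]
```

{"method": "servo_tool", "body": {
  "moves": [
    [[-5,45,0],0],
    [[-10,90,0],0],
    [[-15,135,0],0],
    [[-20,180,0],0],
    [[-25,225,0],0]
  ]
}}

```text
time: 17.0
tcp_pos: [0.5647, -0.0685, 0.2295]
eef_rot: [[0.991, 0.132, -0.002], [0.132, -0.991, 0.0], [-0.002, -0.001, -1.0]]
contact_force: [0.1, -0.8, -0.2]
finger_gap: 0.999
finger_force: 0.0
```

{"method": "servo_tool", "body": {
  "moves": [
    [[-5,45,0],0],
    [[-10,90,0],0],
    [[-15,130,0],0],
    [[-15,156,0],0],
    [[-15,156,0],0]
  ]
}}

```text
time: 17.5
tcp_pos: [0.5497, 0.0888, 0.2296]
eef_rot: [[0.991, 0.136, -0.002], [0.136, -0.991, 0.001], [-0.002, -0.001, -1.0]]
contact_force: [-0.0, 0.2, -0.1]
finger_gap: 0.997
finger_force: 0.0
```

{"method": "servo_tool", "body": {
  "moves": [
    [[0,0,0],0],
    [[0,0,0],0],
    [[0,0,0],0],
    [[0,0,0],0]
  ]
}}

```text
time: 17.9
tcp_pos: [0.5508, 0.0847, 0.2306]
eef_rot: [[0.991, 0.131, -0.0], [0.131, -0.991, -0.0], [-0.0, 0.0, -1.0]]
contact_force: [0.2, 1.0, 0.1]
finger_gap: 1.001
finger_force: 0.0
```

Run:
```python
from w import *
p,d,P=look("w6")
for n,c,r,z in(("L",(.55,.086),.045,.072),("mug",(.446,.083),.045,.08),("bowl",(.654,.0825),.06,.055)):
    m=top(P,c,r,z-.006,z+.003)
    if m.sum()>50: print(n,m.sum(),fitc(edge(m,P)),np.median(P[m],0),circ(P[m]))
print(sense()['tcp_pos'])
```

```text
17.9 tcp [0.5508 0.0847 0.2306] rot y [ 0.131 -0.991  0.   ]
L 1246 [550.5  84.4  32.3] [0.55064108 0.08422944 0.06996472] (array([550.3,  84.4]), 32.9)
mug 1259 [447.9  80.6  36.1] [0.45071945 0.08198072 0.07778266] (array([447.2,  80.6]), 37.4)
bowl 2708 [654.  81.  49.] [0.66292087 0.08036872 0.05283578] (array([654.1,  80.9]), 49.7)
[0.55079062 0.08485105 0.23068888]
```

View pics/w6.png

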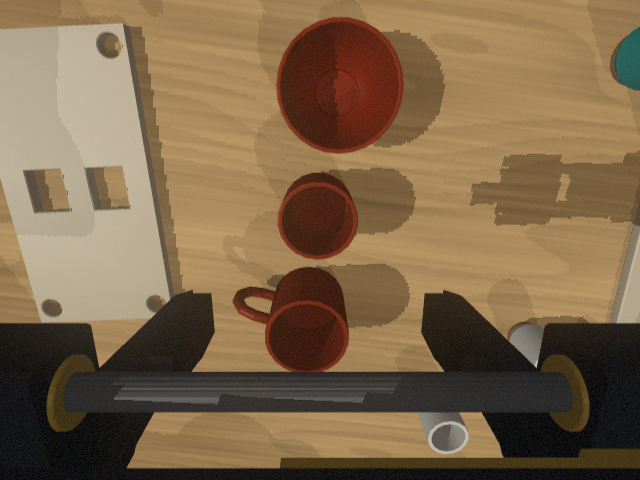

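{"method": "servo_tool", "body": {
  "moves": [
    [[0,1,-45],0],
    [[0,1,-90],0],
    [[0,1,-130],0],
    [[0,1,-165],0],
    [[0,1,-187],0]
  ]
}}

```text
time: 18.45
tcp_pos: [0.5487, 0.086, 0.0407]
eef_rot: [[0.991, 0.132, -0.004], [0.132, -0.991, -0.0], [-0.004, -0.0, -1.0]]
contact_force: [-0.0, -0.2, 0.1]
finger_gap: 0.998
finger_force: 0.0
```

{"method": "servo_tool", "body": {
  "moves": [
    [[0,0,0],0],
    [[0,0,0],0],
    [[0,0,0],0],
    [[0,0,0],0],
    [[0,0,0],0]
  ],
  "fingers": 0.6
}}

```text
time: 18.95
tcp_pos: [0.5525, 0.0869, 0.0458]
eef_rot: [[0.991, 0.132, 0.004], [0.132, -0.991, 0.0], [0.004, 0.0, -1.0]]
contact_force: [-0.4, -1.7, 3.3]
finger_gap: 0.727
finger_force: 30.0
```

{"method": "servo_tool", "body": {
  "moves": [
    [[0,0,0],0],
    [[0,0,0],0]
  ]
}}

```text
time: 19.15
tcp_pos: [0.5526, 0.0869, 0.0458]
eef_rot: [[0.991, 0.132, 0.004], [0.132, -0.991, 0.0], [0.004, 0.0, -1.0]]
contact_force: [0.6, -1.3, 6.2]
finger_gap: 0.726
finger_force: 30.0
```

{"method": "servo_tool", "body": {
  "moves": [
    [[0,0,20],0],
    [[0,0,60],0],
    [[0,0,105],0],
    [[0,0,145],0],
    [[0,0,150],0]
  ]
}}

```text
time: 19.65
tcp_pos: [0.5542, 0.0874, 0.2002]
eef_rot: [[0.991, 0.133, 0.011], [0.133, -0.991, 0.001], [0.011, 0.0, -1.0]]
contact_force: [1.0, -0.4, -0.8]
finger_gap: 0.726
finger_force: 30.0
```

{"method": "servo_tool", "body": {
  "moves": [
    [[-5,-43,0],0],
    [[-10,-86,0],0],
    [[-15,-130,0],0],
    [[-20,-173,0],0],
    [[-24,-215,0],0]
  ]
}}

```text
time: 20.15
tcp_pos: [0.525, -0.1293, 0.192]
eef_rot: [[0.991, 0.133, -0.002], [0.133, -0.991, 0.001], [-0.002, -0.001, -1.0]]
contact_force: [-0.0, -0.3, -1.0]
finger_gap: 0.727
finger_force: 30.0
```

{"method": "servo_tool", "body": {
  "moves": [
    [[-4,-45,0],0],
    [[-8,-90,0],0],
    [[-12,-135,0],0],
    [[-14,-170,0],0],
    [[-14,-183,0],0]
  ]
}}

```text
time: 20.65
tcp_pos: [0.5112, -0.3137, 0.1919]
eef_rot: [[0.992, 0.129, -0.002], [0.129, -0.992, 0.001], [-0.002, -0.001, -1.0]]
contact_force: [0.2, -0.4, -1.4]
finger_gap: 0.73
finger_force: 30.0
```

{"method": "servo_tool", "body": {
  "moves": [
    [[0,0,0],0],
    [[0,0,0],0],
    [[0,0,0],0],
    [[0,0,0],0]
  ]
}}

```text
time: 21.05
tcp_pos: [0.5129, -0.3095, 0.1937]
eef_rot: [[0.991, 0.134, -0.0], [0.134, -0.991, 0.001], [-0.0, -0.001, -1.0]]
contact_force: [-0.5, 0.2, -1.5]
finger_gap: 0.724
finger_force: 30.0
```

{"method": "servo_tool", "body": {
  "moves": [
    [[1,-1,-35],0],
    [[1,-1,-70],0],
    [[1,-1,-98],0],
    [[1,-1,-112],0],
    [[1,-1,-119],0]
  ]
}}

```text
time: 21.55
tcp_pos: [0.5131, -0.3109, 0.0733]
eef_rot: [[0.991, 0.133, -0.002], [0.133, -0.991, 0.001], [-0.002, -0.002, -1.0]]
contact_force: [-0.8, 0.1, -2.6]
finger_gap: 0.728
finger_force: 30.0
```

{"method": "servo_tool", "body": {
  "moves": [
    [[0,0,0],0],
    [[0,0,0],0],
    [[0,0,-2],0],
    [[0,0,-4],0],
    [[0,0,-5],0]
  ]
}}

```text
time: 22.05
tcp_pos: [0.5139, -0.3125, 0.0703]
eef_rot: [[0.991, 0.132, 0.001], [0.132, -0.991, -0.001], [0.001, 0.001, -1.0]]
contact_force: [0.7, 0.6, -1.1]
finger_gap: 0.72
finger_force: 30.0
```

{"method": "servo_tool", "body": {
  "moves": [
    [[0,0,0],0],
    [[0,0,-1],0],
    [[0,0,-1],0]
  ]
}}

```text
time: 22.35
tcp_pos: [0.5136, -0.3121, 0.0687]
eef_rot: [[0.991, 0.132, -0.0], [0.132, -0.991, 0.0], [-0.0, -0.0, -1.0]]
contact_force: [0.3, 0.4, -1.5]
finger_gap: 0.727
finger_force: 30.0
```

{"method": "servo_tool", "body": {
  "moves": [
    [[0,0,-1],0],
    [[0,0,-2],0],
    [[0,0,-2],0],
    [[0,0,-2],0]
  ]
}}

```text
time: 22.75
tcp_pos: [0.5136, -0.3121, 0.0667]
eef_rot: [[0.991, 0.132, -0.0], [0.132, -0.991, 0.0], [-0.0, -0.0, -1.0]]
contact_force: [0.8, -0.4, -1.0]
finger_gap: 0.728
finger_force: 30.0
```

{"method": "servo_tool", "body": {
  "moves": [
    [[0,0,-0.5],0],
    [[0,0,-1],0],
    [[0,0,-1],0],
    [[0,0,-1],0]
  ]
}}

```text
time: 23.15
tcp_pos: [0.5137, -0.3122, 0.0659]
eef_rot: [[0.991, 0.132, 0.0], [0.132, -0.991, -0.0], [0.0, 0.0, -1.0]]
contact_force: [0.3, -0.4, -1.5]
finger_gap: 0.728
finger_force: 30.0
```

{"method": "servo_tool", "body": {
  "moves": [
    [[0,0,-0.5],0],
    [[0,0,-1],0],
    [[0,0,-1],0],
    [[0,0,-1],0]
  ]
}}

```text
time: 23.55
tcp_pos: [0.5138, -0.3122, 0.0658]
eef_rot: [[0.991, 0.132, 0.0], [0.132, -0.991, -0.0], [0.0, 0.0, -1.0]]
contact_force: [-2.1, 1.6, 5.2]
finger_gap: 0.725
finger_force: 30.0
```

{"method": "servo_tool", "body": {
  "moves": [
    [[0,0,0],0],
    [[0,0,0],0],
    [[0,0,0],0],
    [[0,0,0],0],
    [[0,0,0],0]
  ],
  "fingers": 1.0
}}

```text
time: 24.05
tcp_pos: [0.5136, -0.3121, 0.0646]
eef_rot: [[0.991, 0.132, -0.0], [0.132, -0.991, 0.0], [-0.0, -0.0, -1.0]]
contact_force: [-0.3, -1.0, -0.2]
finger_gap: 0.999
finger_force: 0.0
```

{"method": "servo_tool", "body": {
  "moves": [
    [[0,0,15],0],
    [[0,0,50],0],
    [[0,0,95],0],
    [[0,0,140],0],
    [[0,0,165],0]
  ]
}}

```text
time: 24.55
tcp_pos: [0.5153, -0.3132, 0.2359]
eef_rot: [[0.991, 0.132, 0.006], [0.132, -0.991, -0.004], [0.005, 0.005, -1.0]]
contact_force: [0.2, 0.3, -0.2]
finger_gap: 0.995
finger_force: 0.0
```

{"method": "servo_tool", "body": {
  "moves": [
    [[0,0,0],0],
    [[0,0,0],0],
    [[0,0,0],0],
    [[0,0,0],0]
  ]
}}

```text
time: 24.95
tcp_pos: [0.5125, -0.3114, 0.2275]
eef_rot: [[0.991, 0.132, -0.003], [0.132, -0.991, 0.002], [-0.003, -0.003, -1.0]]
contact_force: [-0.1, -0.5, -1.3]
finger_gap: 0.999
finger_force: 0.0
```

```bash
python3 chk.py w7
python3 - <<'E'
from w import *
for cam in("scene","side"):
    p,d=capture(cam); P=cloud(cam,d); cv2.imwrite(f"pics/{cam}1.png",p[...,::-1])
    for n,c,r,z in(("L",(.5125,-.312),.042,.092),("M",(.589,-.295),.035,.087),("S",(.432,-.317),.03,.082)):
        m=top(P,c,r,z-.004,z+.004); print(cam,n,circ(P[m]),m.sum())
    if cam=="scene": cv2.imwrite("pics/crop1.png",cv2.resize(p[70:250,130:350,::-1],None,fx=3,fy=3))
E
```

```text
24.95 tcp [ 0.5125 -0.3114  0.2275] rot y [ 0.132 -0.991 -0.003]
S 785 [ 431.3 -318.2   20.4] disc(wrist frame) (0.4323, -0.3195) [ 0.43209201 -0.31805911  0.07968847] (array([ 431. , -317.8]), 21.2)
L 1500 [ 511.4 -313.1   32.4] disc(wrist frame) (0.5125, -0.3141) [ 0.51057088 -0.31344156  0.08990918] (array([ 511.2, -313.2]), 33.0)
M 1360 [ 588.1 -296.1   26.3] disc(wrist frame) (0.59, -0.2964) [ 0.58971931 -0.29567405  0.08509632] (array([ 588.1, -296. ]), 26.9)
dL 3184 [ 512.1 -313.9   38.3] [ 0.51644537 -0.31342825  0.02375212]
dM 1753 [ 588.1 -296.1   18.7] [ 0.58916889 -0.29671637  0.02428641]
dS 493 [ 427.4 -319.4   23.2] [ 0.44411033 -0.32143009  0.01837455]
scene L (array([ 512.2, -311. ]), 34.6) 249
scene M (array([ 586.9, -294. ]), 28.6) 217
scene S (array([ 430.8, -316. ]), 23.8) 135
side L (array([ 509.6, -312.7]), 35.0) 164
side M (array([ 588.2, -294.4]), 28.8) 123
side S (array([ 428. , -315.7]), 23.0) 93
```

View pics/w7.png

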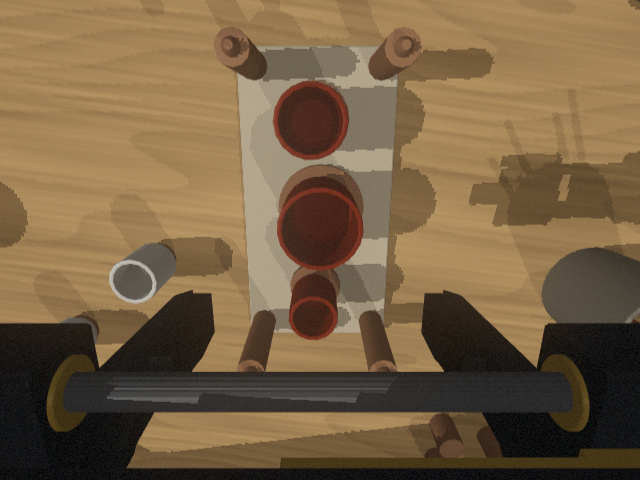

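All three beakers stand on their discs, within about 2 mm: S (313,318), L (320,228), M (311,120). Next I take one clean, settled view of all four posts before fetching the shelf.

{"method": "servo_tool", "body": {
  "moves": [
    [[20,0,40],0],
    [[40,0,80],0],
    [[60,0,110],0],
    [[75,0,120],0],
    [[75,0,120],0]
  ]
}}

```text
time: 25.6
tcp_pos: [0.5909, -0.3124, 0.3516]
eef_rot: [[0.991, 0.133, 0.003], [0.133, -0.991, -0.002], [0.003, 0.002, -1.0]]
contact_force: [0.5, -0.4, -1.1]
finger_gap: 0.999
finger_force: 0.0
```

{"method": "servo_tool", "body": {
  "moves": [
    [[0,0,0],0],
    [[0,0,0],0],
    [[0,0,0],0],
    [[0,0,0],0],
    [[0,0,0],0]
  ]
}}

```text
time: 26.1
tcp_pos: [0.5881, -0.3121, 0.3493]
eef_rot: [[0.991, 0.132, -0.001], [0.132, -0.991, 0.0], [-0.001, -0.001, -1.0]]
contact_force: [-0.3, -0.5, 0.3]
finger_gap: 1.002
finger_force: 0.0
```

```bash
cat > posts.py <<'E'
from w import *
p,d,P=look("w8")
g=sense(); 
# model fit of 4 post tops: x=+-122,y=+-55
m=top(P,(.5125,-.308),.19,.093,.103)
# drop beaker/other: keep points near nominal corners
import math
th=math.radians(7.6); R=np.array([[math.cos(th),-math.sin(th)],[math.sin(th),math.cos(th)]])
nom=np.array([[a,b] for a in(-122,122) for b in(-55,55)]); C=nom@R.T+[512.5,-309]; Q=P[m]*1000; cs=[];ks=[]
for c,n in zip(C,nom):
    k=np.hypot(*(Q[:,:2]-c).T)<25
    if k.sum()<60: print('few',n,k.sum()); continue
    (cc,r)=cv2.minEnclosingCircle(Q[k,:2].astype(np.float32)); print(n,np.round(cc,1),round(r,1),np.round(np.median(Q[k],0),1),k.sum()); cs.append(cc); ks.append(n)
cs=np.array(cs);ks=np.array(ks)
f=lambda q:(ks@np.array([[math.cos(q[2]),-math.sin(q[2])],[math.sin(q[2]),math.cos(q[2])]]).T+q[:2]-cs).ravel()
r=least_squares(f,[512,-308,.13]); print('lower fit',np.round(r.x,4),np.degrees(r.x[2]),np.round(r.fun,1))
E
python3 posts.py
```

```text
26.1 tcp [ 0.5881 -0.3121  0.3493] rot y [ 0.132 -0.991 -0.001]
[-122  -55] [ 399.4 -381.7] 12.4 [ 403.9 -379.5   98.2] 241
[-122   55] [ 384.9 -272.2] 12.3 [ 389.2 -272.9   98.1] 243
[122 -55] [ 641.2 -349.1] 11.8 [ 641.7 -347.9   98.4] 346
[122  55] [ 626.7 -240.3] 11.9 [ 627.8 -241.6   98.3] 359
lower fit [ 5.130370e+02 -3.108361e+02  1.323000e-01] 7.581762376893571 [ 0.   0.2 -0.1 -0.2  0.  -0.1  0.   0.1]
```

{"method": "servo_tool", "body": {
  "moves": [
    [[0,45,0],0],
    [[0,90,0],0],
    [[0,135,0],0],
    [[0,180,0],0],
    [[0,225,0],0]
  ],
  "fingers": 0.47
}}

```text
time: 26.65
tcp_pos: [0.5883, -0.0856, 0.35]
eef_rot: [[0.991, 0.132, 0.001], [0.132, -0.991, -0.0], [0.001, 0.0, -1.0]]
contact_force: [1.6, 0.2, -0.3]
finger_gap: 0.57
finger_force: 0.0
```

{"method": "servo_tool", "body": {
  "moves": [
    [[0,45,0],0],
    [[0,90,0],0],
    [[5,135,0],0.01],
    [[10,180,0],0.02],
    [[15,225,0],0.03]
  ]
}}

```text
time: 27.15
tcp_pos: [0.6035, 0.1396, 0.3501]
eef_rot: [[0.987, 0.162, 0.001], [0.162, -0.987, 0.0], [0.001, 0.0, -1.0]]
contact_force: [0.3, 0.0, 0.5]
finger_gap: 0.47
finger_force: 0.0
```

{"method": "servo_tool", "body": {
  "moves": [
    [[7,45,0],0.008],
    [[7,90,0],0.008],
    [[7,135,0],0.008],
    [[7,170,0],0.008],
    [[7,174,0],0.008]
  ]
}}

```text
time: 27.65
tcp_pos: [0.6098, 0.316, 0.3491]
eef_rot: [[0.985, 0.174, -0.001], [0.174, -0.985, 0.001], [-0.001, -0.001, -1.0]]
contact_force: [-0.3, 0.0, -0.2]
finger_gap: 0.471
finger_force: 0.0
```

{"method": "servo_tool", "body": {
  "moves": [
    [[0,0,0],0],
    [[0,0,0],0],
    [[0,0,0],0],
    [[0,0,0],0],
    [[0,0,0],0]
  ]
}}

```text
time: 28.15
tcp_pos: [0.6109, 0.3108, 0.3501]
eef_rot: [[0.986, 0.169, 0.0], [0.169, -0.986, 0.0], [0.0, -0.0, -1.0]]
contact_force: [0.8, -0.4, -0.4]
finger_gap: 0.467
finger_force: 0.0
```

```bash
cat > upper.py <<'E'
from w import *
import math,sys
p,d,P=look(sys.argv[1]); c0=(.536,.311)
m=(np.hypot(P[...,0]-c0[0],P[...,1]-c0[1])<.18)&(P[...,2]>.0045)&(P[...,2]<.016)
n,l,st,_=cv2.connectedComponentsWithStats(m.astype(np.uint8)); m=l==1+np.argmax(st[1:,4])
print('plate z',np.median(P[m][:,2])*1000,'bench',np.median(P[(np.hypot(P[...,0]-c0[0],P[...,1]-c0[1])<.25)&(P[...,2]<.004)&(P[...,2]>-.01)][:,2])*1000, cv2.minAreaRect((P[m][:,:2]*1000).astype(np.float32)))
# holes: inner contours, rays to plane of top
cal=get_calibration("wrist"); K=np.array(cal["camera_matrix"]); W=np.linalg.inv(np.array(cal["view"])); zt=np.median(P[m][:,2])
def w(u,v):
    r=np.stack([(u-K[0,2])/K[0,0],-(v-K[1,2])/K[1,1],-np.ones_like(u)],-1)@W[:3,:3].T; return (W[:3,3]+r*((zt-W[2,3])/r[:,2:3]))[:,:2]*1000
cs,h=cv2.findContours(m.astype(np.uint8),cv2.RETR_CCOMP,cv2.CHAIN_APPROX_NONE)
for c,hh in zip(cs,h[0]):
    if hh[3]>=0 and len(c)>15:
        q=w(*c[:,0].astype(float).T); rc=cv2.minAreaRect(q.astype(np.float32)); print('hole',np.round(rc[0],1),np.round(rc[1],1),round(rc[2],1))
print(boxes_of("wrist","upper_shelf")[:1])
E
python3 upper.py w9
```

```text
28.15 tcp [0.6109 0.3108 0.3501] rot y [ 0.169 -0.986 -0.   ]
plate z 10.27629159881288 bench -1.641999327178456 ((536.0499877929688, 312.4468994140625), (276.32147216796875, 140.2711181640625), 10.029670715332031)
hole [427.2 237.6] [19.6 18.7] 52.4
hole [542. 284.] [41.2 35.6] 9.7
hole [532.2 341. ] [41.2 35.9] 9.7
hole [666.1 280.1] [19.8 20.3] 54.9
hole [647.1 387.5] [20.8 20.9] 53.0
[{'rect': [246.8, 133.8, 366.0, 338.5], 'score': 0.72}]
```

View pics/w9.png

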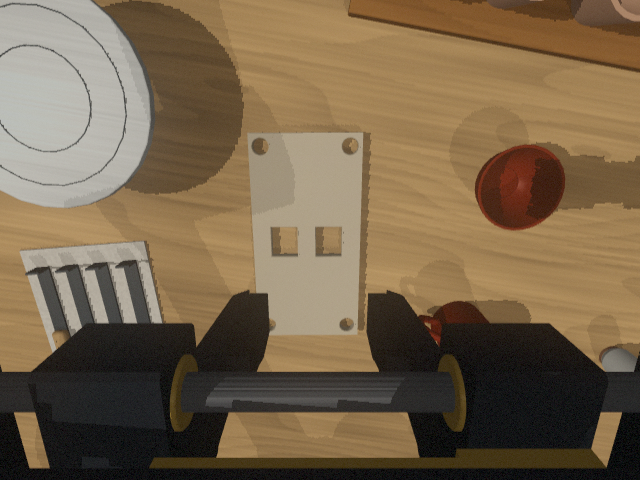

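Shelf slots at (285,241) and (328,241), holes consistent with the 244×110 pattern; centre ≈ (537,313.5), yaw ≈ 9.9°. Going down onto the bar.

{"method": "servo_tool", "body": {
  "moves": [
    [[-25,1,-35],0.004],
    [[-50,2,-75],0.004],
    [[-74,3,-120],0.004],
    [[-74,3,-165],0.004],
    [[-74,3,-200],0.004]
  ]
}}

```text
time: 28.75
tcp_pos: [0.5347, 0.3142, 0.1472]
eef_rot: [[0.985, 0.174, -0.002], [0.174, -0.985, -0.001], [-0.002, 0.001, -1.0]]
contact_force: [0.3, 0.1, -0.6]
finger_gap: 0.47
finger_force: 0.0
```

{"method": "servo_tool", "body": {
  "moves": [
    [[0,0,-40],0],
    [[0,0,-80],0],
    [[0,0,-105],0],
    [[0,0,-115],0],
    [[0,0,-115],0]
  ]
}}

```text
time: 29.25
tcp_pos: [0.5356, 0.3141, 0.0332]
eef_rot: [[0.985, 0.174, -0.003], [0.174, -0.985, -0.002], [-0.003, 0.001, -1.0]]
contact_force: [-0.3, 0.0, -0.1]
finger_gap: 0.467
finger_force: 0.0
```

{"method": "servo_tool", "body": {
  "moves": [
    [[0,0,0],0],
    [[0,0,0],0],
    [[0,0,0],0],
    [[0,0,0],0],
    [[0,0,0],0]
  ]
}}

```text
time: 29.75
tcp_pos: [0.537, 0.3151, 0.0356]
eef_rot: [[0.985, 0.174, 0.001], [0.174, -0.985, 0.001], [0.001, -0.0, -1.0]]
contact_force: [0.4, -0.5, 0.3]
finger_gap: 0.467
finger_force: 0.0
```

{"method": "servo_tool", "body": {
  "moves": [
    [[0,-1,-10],0],
    [[0,-1,-18],0],
    [[0,-1,-24],0],
    [[0,-1,-28],0],
    [[0,-1,-30],0]
  ]
}}

```text
time: 30.25
tcp_pos: [0.5361, 0.3136, 0.0037]
eef_rot: [[0.985, 0.174, -0.001], [0.174, -0.985, -0.001], [-0.001, 0.0, -1.0]]
contact_force: [0.6, -0.3, -0.4]
finger_gap: 0.473
finger_force: 0.0
```

{"method": "servo_tool", "body": {
  "moves": [
    [[0,0,0],0],
    [[0,0,0],0],
    [[0,0,0],0]
  ]
}}

```text
time: 30.55
tcp_pos: [0.537, 0.314, 0.0052]
eef_rot: [[0.985, 0.174, 0.001], [0.174, -0.985, 0.0], [0.001, -0.0, -1.0]]
contact_force: [-0.3, -0.1, -0.1]
finger_gap: 0.471
finger_force: 0.0
```

{"method": "servo_tool", "body": {
  "moves": [
    [[0,0,-1],0],
    [[0,0,-1],0],
    [[0,0,-1],0],
    [[0,0,-1],0],
    [[0,0,-1],0]
  ],
  "fingers": 0.1
}}

```text
time: 31.05
tcp_pos: [0.5367, 0.3136, 0.0039]
eef_rot: [[0.985, 0.174, 0.0], [0.174, -0.985, -0.0], [-0.0, 0.0, -1.0]]
contact_force: [0.3, -1.3, 0.5]
finger_gap: 0.268
finger_force: 30.0
```

{"method": "servo_tool", "body": {
  "moves": [
    [[0,0,0],0],
    [[0,0,0],0],
    [[0,0,0],0]
  ]
}}

```text
time: 31.35
tcp_pos: [0.5367, 0.3136, 0.0039]
eef_rot: [[0.985, 0.174, 0.0], [0.174, -0.985, -0.0], [-0.0, 0.0, -1.0]]
contact_force: [-0.2, -3.8, 2.5]
finger_gap: 0.266
finger_force: 30.0
```

{"method": "servo_tool", "body": {
  "moves": [
    [[0,0,5],0],
    [[0,0,15],0],
    [[0,0,30],0],
    [[0,0,45],0],
    [[0,0,60],0]
  ]
}}

```text
time: 31.85
tcp_pos: [0.5369, 0.3142, 0.0656]
eef_rot: [[0.985, 0.174, 0.001], [0.174, -0.985, 0.001], [0.001, -0.0, -1.0]]
contact_force: [-0.0, -0.5, -5.5]
finger_gap: 0.267
finger_force: 30.0
```

{"method": "servo_tool", "body": {
  "moves": [
    [[0,0,25],0],
    [[0,0,50],0],
    [[0,0,75],0],
    [[0,0,100],0],
    [[0,0,120],0]
  ]
}}

```text
time: 32.35
tcp_pos: [0.5372, 0.3142, 0.1871]
eef_rot: [[0.985, 0.174, 0.003], [0.174, -0.985, 0.001], [0.003, -0.001, -1.0]]
contact_force: [0.7, -0.0, -6.4]
finger_gap: 0.269
finger_force: 30.0
```

{"method": "servo_tool", "body": {
  "moves": [
    [[0,0,8],0],
    [[0,0,10],0],
    [[0,0,10],0],
    [[0,0,10],0],
    [[0,0,10],0]
  ]
}}

```text
time: 32.85
tcp_pos: [0.5357, 0.3134, 0.192]
eef_rot: [[0.985, 0.174, -0.003], [0.174, -0.985, -0.001], [-0.003, 0.001, -1.0]]
contact_force: [-0.2, 0.2, -6.7]
finger_gap: 0.266
finger_force: 30.0
```

Run:
```python
from w import *
p,d=capture("side"); P=cloud("side",d)
m=(np.hypot(P[...,0]-.54,P[...,1]-.314)<.19)&(P[...,2]>.15)&(P[...,2]<.25)
Q=P[m]; Q=Q[abs(Q[:,2]-np.median(Q[:,2]))<.015]; A=np.c_[Q[:,:2]-[.537,.314],np.ones(len(Q))]
print(len(Q),np.linalg.lstsq(A,Q[:,2],rcond=None)[0]); cv2.imwrite("pics/side2.png",p[...,::-1])
```

```text
10323 [ 0.00892773 -0.01540233  0.20109387]
```

View pics/side2.png

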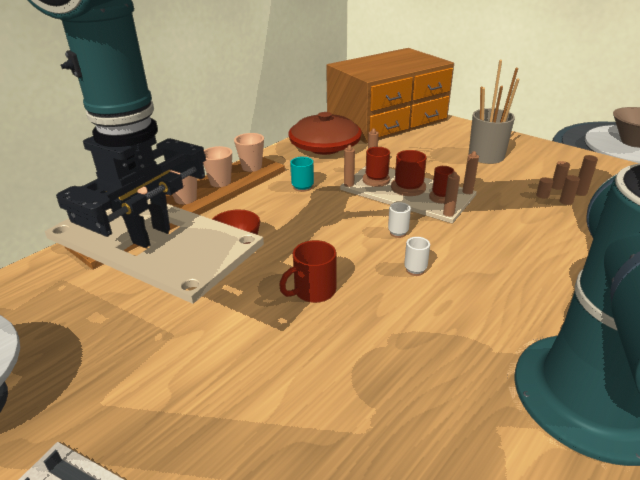

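Held level, four holes visible, no pots touched (shelf at (150,245)). Carrying across.

{"method": "servo_tool", "body": {
  "moves": [
    [[0,-15,0],0],
    [[0,-45,0],0],
    [[-2,-80,0],-0.005],
    [[-4,-118,0],-0.01],
    [[-6,-156,0],-0.015]
  ]
}}

```text
time: 33.4
tcp_pos: [0.5301, 0.1558, 0.1934]
eef_rot: [[0.987, 0.159, -0.001], [0.159, -0.987, -0.001], [-0.001, 0.001, -1.0]]
contact_force: [-0.2, -0.5, -6.6]
finger_gap: 0.267
finger_force: 30.0
```

{"method": "servo_tool", "body": {
  "moves": [
    [[-2,-38,0],-0.005],
    [[-4,-76,0],-0.01],
    [[-6,-114,0],-0.015],
    [[-8,-152,0],-0.02],
    [[-10,-190,0],-0.027]
  ]
}}

```text
time: 33.9
tcp_pos: [0.5197, -0.0343, 0.1936]
eef_rot: [[0.991, 0.132, -0.0], [0.132, -0.991, -0.0], [-0.0, 0.0, -1.0]]
contact_force: [0.5, 1.1, -6.5]
finger_gap: 0.269
finger_force: 30.0
```

{"method": "servo_tool", "body": {
  "moves": [
    [[-2,-38,0],0],
    [[-4,-76,0],0],
    [[-6,-114,0],0],
    [[-8,-152,0],0],
    [[-8,-185,0],0]
  ]
}}

```text
time: 34.4
tcp_pos: [0.5113, -0.2196, 0.1936]
eef_rot: [[0.991, 0.131, -0.001], [0.131, -0.991, -0.0], [-0.001, 0.0, -1.0]]
contact_force: [0.7, 0.3, -6.5]
finger_gap: 0.264
finger_force: 30.0
```

{"method": "servo_tool", "body": {
  "moves": [
    [[0,-30,0],0],
    [[0,-55,0],0],
    [[0,-75,0],0],
    [[0,-87,0],0],
    [[0,-92,0],0]
  ]
}}

```text
time: 34.9
tcp_pos: [0.5123, -0.3102, 0.1935]
eef_rot: [[0.991, 0.131, -0.0], [0.131, -0.991, 0.0], [-0.0, -0.0, -1.0]]
contact_force: [-0.2, 0.5, -6.0]
finger_gap: 0.269
finger_force: 30.0
```

{"method": "servo_tool", "body": {
  "moves": [
    [[0,0,0],0],
    [[0,0,0],0],
    [[0,0,0],0],
    [[0,0,0],0],
    [[0,0,0],0]
  ]
}}

```text
time: 35.4
tcp_pos: [0.5128, -0.3085, 0.1939]
eef_rot: [[0.991, 0.133, 0.0], [0.133, -0.991, 0.0], [0.0, -0.0, -1.0]]
contact_force: [0.0, -0.1, -6.3]
finger_gap: 0.266
finger_force: 30.0
```

{"method": "servo_tool", "body": {
  "moves": [
    [[0,0,0],0],
    [[0,0,0],0],
    [[0,0,0],0],
    [[0,0,0],0],
    [[0,0,0],0]
  ]
}}

```text
time: 35.9
tcp_pos: [0.5126, -0.3092, 0.1938]
eef_rot: [[0.991, 0.132, -0.0], [0.132, -0.991, 0.0], [-0.0, -0.0, -1.0]]
contact_force: [0.4, 0.6, -6.1]
finger_gap: 0.267
finger_force: 30.0
```

{"method": "servo_tool", "body": {
  "moves": [
    [[0,-0.5,-15],0],
    [[0,-0.5,-32],0],
    [[0,-0.5,-48],0],
    [[0,-0.5,-60],0],
    [[0,-0.5,-66],0]
  ]
}}

```text
time: 36.4
tcp_pos: [0.5115, -0.3089, 0.1252]
eef_rot: [[0.991, 0.132, -0.003], [0.132, -0.991, 0.002], [-0.003, -0.002, -1.0]]
contact_force: [0.8, -0.4, -6.8]
finger_gap: 0.268
finger_force: 30.0
```

{"method": "servo_tool", "body": {
  "moves": [
    [[0,0,0],0],
    [[0,0,0],0],
    [[0,0,0],0],
    [[0,0,0],0],
    [[0,0,0],0]
  ]
}}

```text
time: 36.9
tcp_pos: [0.5131, -0.3099, 0.1285]
eef_rot: [[0.991, 0.132, 0.001], [0.132, -0.991, -0.001], [0.001, 0.001, -1.0]]
contact_force: [-0.2, 0.3, -6.2]
finger_gap: 0.264
finger_force: 30.0
```

Run:
```python
from w import *
p,d,P=look("w10")
z=np.median(P[100:200,280:360,2]); print('plate top z',z)
for n in("scene",):
    q,e=capture(n); cv2.imwrite("pics/crop2.png",cv2.resize(q[70:250,130:350,::-1],None,fx=3,fy=3))
```

```text
36.9 tcp [ 0.5131 -0.3099  0.1285] rot y [ 0.132 -0.991  0.001]
plate top z 0.1350555388490024
```

View pics/w10.png

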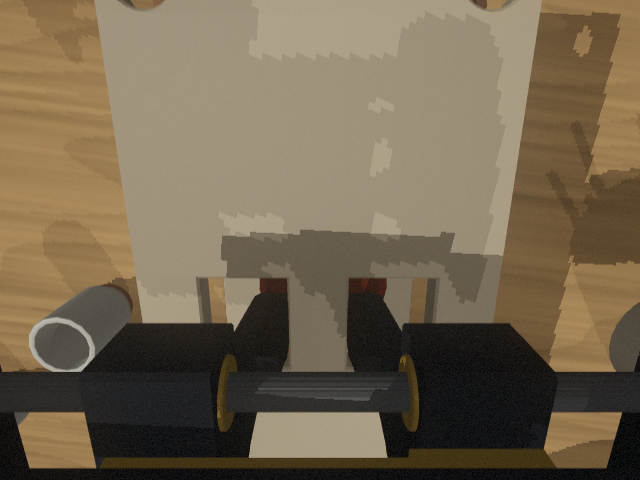

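View pics/crop2.png

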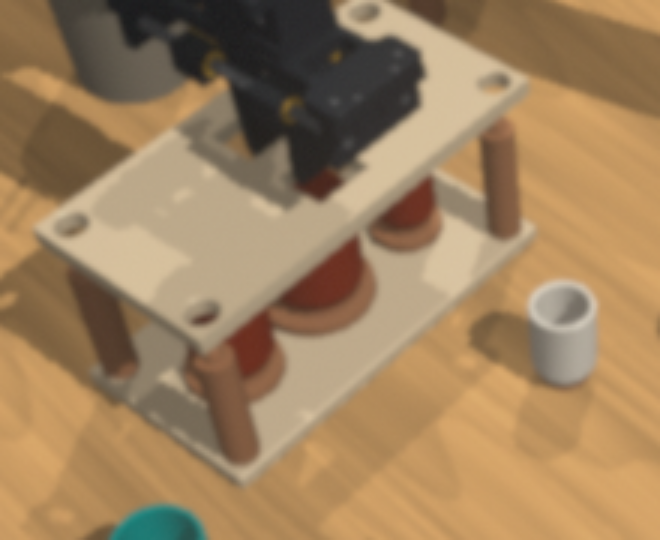

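Scene crop: each hole (69,225), (202,312), (493,82), (363,12) sits over its post. Lowering gently.

{"method": "servo_tool", "body": {
  "moves": [
    [[0,0,-3],0],
    [[0,0,-6],0],
    [[0,0,-9],0],
    [[0,0,-12],0],
    [[0,0,-14],0]
  ]
}}

```text
time: 37.5
tcp_pos: [0.5124, -0.3095, 0.1132]
eef_rot: [[0.991, 0.132, -0.001], [0.132, -0.991, 0.0], [-0.001, -0.0, -1.0]]
contact_force: [0.3, 0.4, -6.9]
finger_gap: 0.266
finger_force: 30.0
```

{"method": "servo_tool", "body": {
  "moves": [
    [[0,0,-1],0],
    [[0,0,-2],0],
    [[0,0,-3],0],
    [[0,0,-4],0],
    [[0,0,-5],0]
  ]
}}

```text
time: 38.0
tcp_pos: [0.5127, -0.3097, 0.1088]
eef_rot: [[0.991, 0.132, 0.0], [0.132, -0.991, -0.0], [0.0, 0.0, -1.0]]
contact_force: [-0.2, -0.6, -6.3]
finger_gap: 0.267
finger_force: 30.0
```

{"method": "servo_tool", "body": {
  "moves": [
    [[0,0,0],0],
    [[0,0,0],0],
    [[0,0,0],0]
  ]
}}

```text
time: 38.3
tcp_pos: [0.5127, -0.3097, 0.1088]
eef_rot: [[0.991, 0.132, 0.0], [0.132, -0.991, -0.0], [0.0, 0.0, -1.0]]
contact_force: [-0.7, 0.9, -6.2]
finger_gap: 0.263
finger_force: 30.0
```

Pins have entered with no contact force; 5 mm to go.

{"method": "servo_tool", "body": {
  "moves": [
    [[0,0,-1],0],
    [[0,0,-2],0],
    [[0,0,-3],0],
    [[0,0,-4],0],
    [[0,0,-4],0]
  ]
}}

```text
time: 38.8
tcp_pos: [0.5125, -0.3095, 0.1045]
eef_rot: [[0.991, 0.132, -0.0], [0.132, -0.991, 0.0], [-0.0, -0.0, -1.0]]
contact_force: [0.8, -0.4, -7.1]
finger_gap: 0.265
finger_force: 30.0
```

{"method": "servo_tool", "body": {
  "moves": [
    [[0,0,-0.5],0],
    [[0,0,-1],0],
    [[0,0,-1],0],
    [[0,0,-1],0]
  ]
}}

```text
time: 39.2
tcp_pos: [0.5127, -0.3097, 0.1039]
eef_rot: [[0.991, 0.132, 0.0], [0.132, -0.991, -0.0], [0.0, 0.0, -1.0]]
contact_force: [-0.5, -0.2, -6.2]
finger_gap: 0.265
finger_force: 30.0
```

{"method": "servo_tool", "body": {
  "moves": [
    [[0,0,-0.5],0],
    [[0,0,-1],0],
    [[0,0,-1],0],
    [[0,0,-1],0]
  ]
}}

```text
time: 39.6
tcp_pos: [0.5128, -0.3097, 0.1038]
eef_rot: [[0.991, 0.132, 0.0], [0.132, -0.991, -0.0], [0.0, 0.0, -1.0]]
contact_force: [-3.9, 2.8, 4.8]
finger_gap: 0.268
finger_force: 30.0
```

{"method": "servo_tool", "body": {
  "moves": [
    [[0,0,0],0],
    [[0,0,0],0],
    [[0,0,0],0],
    [[0,0,0],0],
    [[0,0,0],0]
  ],
  "fingers": 0.46
}}

```text
time: 40.1
tcp_pos: [0.5128, -0.3097, 0.1027]
eef_rot: [[0.991, 0.132, 0.0], [0.132, -0.991, -0.0], [0.0, 0.0, -1.0]]
contact_force: [-0.4, -0.4, 1.0]
finger_gap: 0.459
finger_force: 0.0
```

{"method": "servo_tool", "body": {
  "moves": [
    [[0,0,10],0],
    [[0,0,25],0],
    [[0,0,60],0],
    [[0,0,100],0],
    [[0,0,140],0]
  ]
}}

```text
time: 40.6
tcp_pos: [0.5127, -0.3096, 0.2456]
eef_rot: [[0.991, 0.132, 0.001], [0.132, -0.991, -0.001], [0.001, 0.001, -1.0]]
contact_force: [0.5, 0.1, -0.2]
finger_gap: 0.462
finger_force: 0.0
```

{"method": "servo_tool", "body": {
  "moves": [
    [[20,0,30],0],
    [[40,0,60],0],
    [[60,0,90],0],
    [[75,0,100],0],
    [[75,0,100],0]
  ]
}}

```text
time: 41.1
tcp_pos: [0.5901, -0.31, 0.3472]
eef_rot: [[0.991, 0.133, 0.006], [0.134, -0.991, -0.003], [0.006, 0.004, -1.0]]
contact_force: [0.2, -1.1, -0.4]
finger_gap: 0.464
finger_force: 0.0
```

{"method": "servo_tool", "body": {
  "moves": [
    [[0,0,0],0],
    [[0,0,0],0],
    [[0,0,0],0],
    [[0,0,0],0],
    [[0,0,0],0]
  ]
}}

```text
time: 41.6
tcp_pos: [0.5871, -0.3097, 0.3422]
eef_rot: [[0.991, 0.132, -0.001], [0.132, -0.991, 0.0], [-0.001, -0.001, -1.0]]
contact_force: [0.6, -0.1, 0.8]
finger_gap: 0.46
finger_force: 0.0
```

Run:
```python
from w import *
p,d,P=look("w11")
m=(np.hypot(P[...,0]-.513,P[...,1]+.311)<.18)&(P[...,2]>.104)&(P[...,2]<.118)
n,l,st,_=cv2.connectedComponentsWithStats(m.astype(np.uint8)); m=l==1+np.argmax(st[1:,4])
Q=P[m]; print('top',np.median(Q[:,2]),cv2.minAreaRect((Q[:,:2]*1000).astype(np.float32)))
print('plane',np.linalg.lstsq(np.c_[Q[:,:2]-[.513,-.311],np.ones(len(Q))],Q[:,2],rcond=None)[0])
for cam in("scene","side"):
    q,e=capture(cam); S=cloud(cam,e)
    for n,c,r,z in(("mug",(.446,.083),.045,.08),("bowl",(.654,.0825),.06,.055)):
        k=top(S,c,r,z-.005,z+.005); print(cam,n,circ(S[k]))
    k=(np.hypot(S[...,0]-.5125,S[...,1]+.309)<.16)&(S[...,2]>.105)&(S[...,2]<.12); Q=S[k]; print(cam,'shelf',cv2.minAreaRect((Q[:,:2]*1000).astype(np.float32)),np.median(Q[:,2]),np.linalg.lstsq(np.c_[Q[:,:2]-[.513,-.311],np.ones(len(Q))],Q[:,2],rcond=None)[0])
    if cam=="side": cv2.imwrite("pics/crop3.png",cv2.resize(q[100:240,310:500,::-1],None,fx=3.5,fy=3.5))
```

```text
41.6 tcp [ 0.5871 -0.3097  0.3422] rot y [ 0.132 -0.991 -0.001]
top 0.11024675606304613 ((519.0264282226562, -309.1208190917969), (261.648193359375, 140.4757843017578), 7.54232120513916)
plane [ 0.00112533 -0.00022322  0.11018449]
scene mug (array([447. ,  82.7]), 38.2)
scene bowl (array([654.3,  82.8]), 50.3)
scene shelf ((511.3211975097656, -308.750732421875), (282.2310791015625, 146.35812377929688), 7.312335014343262) 0.11214614963351571 [-0.00053177 -0.00359421  0.11200109]
side mug (array([446.6,  82.5]), 38.5)
side bowl (array([654.2,  82.2]), 51.4)
side shelf ((511.86920166015625, -309.04388427734375), (278.8178405761719, 148.28260803222656), 7.9670915603637695) 0.11234373712739776 [ 0.00334428 -0.00874411  0.11203305]
```

View pics/w11.png

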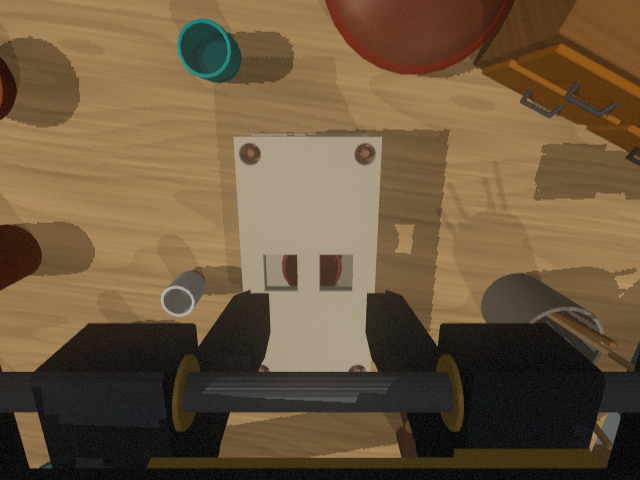

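View pics/crop3.png

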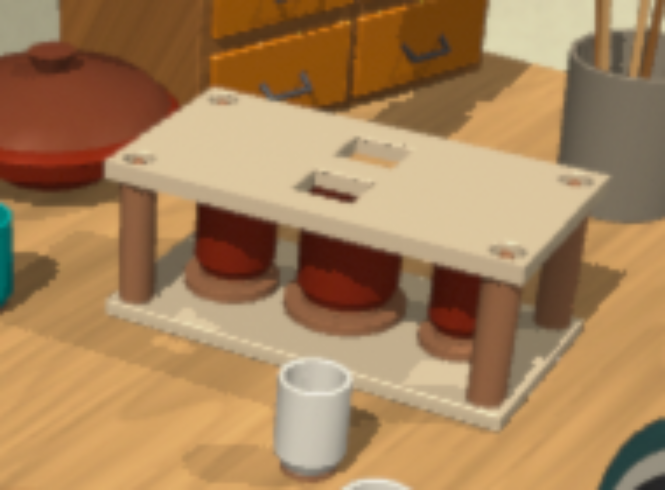

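The pins sit in the holes (w11: (250,153) and (365,153); all four show in the crop). The shelf top is level at 112 mm, the beakers stand on their discs, and the mug and bowl haven't moved.

```bash
python3 -c "
from rig import *
print(finish_job())"
```

```text
the job is handed in; nothing more can be done
None
```

The job is handed in: by camera, each beaker stands within about 2 mm of the centre of its own disc, the loose shelf rests level on the posts with all four pins in its holes, and the mug and bowl haven't moved; it took about 42 s of the 128 s, and `finish_job()` returned no verdict.

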